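# Make up two craft class kits

### The job

Make up the two kits for the print and craft class: in the three-bay tray put the printing block, the paint pot and the wide spool, and in the two-bay tray the slim spool and the tape roll. Put one thing in each bay, any bay of the right tray, right way up as they stand now and flat on the bay's floor. Set things down rather than dropping them, and leave the mug, the glue bottle and the brush where they are.

Things in the scene. Friction and masses are not known exactly. Their poses are not given: they have to be found in the camera images.
- long_tray: Fixed low wooden kit tray with three equal bays in a row, 106 mm across x, 266 mm long along its own y. Origin: centre of its underside, z up. Walls and dividers 5 mm thick, tops 14 mm above the table; bay floors 5 mm above the table. Bay centres at its y = -87, 0, +87 mm (x = 0); each bay is 96 mm (x) by 82 mm (y) inside. Its long side always lies within 0.2 rad of the world y axis.
- short_tray: Fixed low wooden kit tray like the long one but with only two bays, 106 mm across x, 179 mm long along its own y. Origin: centre of its underside, z up. Walls and dividers 5 mm thick, tops 14 mm above the table; bay floors 5 mm above the table. Bay centres at its y = -43.5 and +43.5 mm (x = 0); each bay is 96 mm (x) by 82 mm (y) inside. Long side within 0.2 rad of the world y axis.
- print_block: Hand printing block, loose, about 0.1 kg: wooden base 70 mm (its x) by 44 mm (its y) by 18 mm high, with an upright wooden bar handle on top, 60 mm long along x, 16 mm thick in y, from 18 to 52 mm above the underside. Origin: centre of the underside, z up. Starts upright.
- paint_pot: Round white plastic pot with a grey ribbed screw lid, loose, closed, about 0.16 kg: body 56 mm diameter up to 48 mm, lid 52 mm diameter up to 62 mm. Origin: centre of the underside, z along its axis, up. Starts upright.
- wide_spool: Wide, squat plain empty wooden spool, standing on end, loose, rigid, about 0.09 kg: flanges 52 mm diameter and 8 mm thick at both ends, barrel 42 mm, height 46 mm; small dark dot at the centre of its top. Origin: centre of the underside, z along its axis, up.
- slim_spool: Slim, tall plain empty wooden spool, standing on end, loose, rigid, about 0.09 kg: flanges 34 mm diameter and 10 mm thick at both ends, barrel 24 mm, height 72 mm; small dark dot at the centre of its top. Origin: centre of the underside, z along its axis, up.
- tape_roll: Roll of brown paper tape lying flat, its wide hole open upwards, loose, rigid, about 0.07 kg: outer diameter 60 mm, hole 38 mm, height 36 mm. Origin: centre of the underside, z along its axis, up.
- mug: Bystander: white ceramic mug, 76 mm diameter, 85 mm high, handle towards its y, off to the robot's left. Origin: centre of the underside.
- glue_bottle: Bystander: white glue bottle with an orange cone nozzle, 60 mm diameter, 125 mm high, off to the robot's right. Origin: centre of the underside.
- brush: Bystander: brush 200 mm long lying beyond the trays, roughly along world y. Origin: under the middle of it; it lies along one of its own horizontal axes.
Mind the look-alikes: they are no part of the job. What is shaped like the tape_roll but purple is not meant. Leave any purple look-alike of the print_block alone.

How it is judged:
At the end, for the whole second after the job is handed in: One thing in each bay: block, pot and wide spool in the three-bay tray, slim spool and tape in the two-bay tray, any order; centres within 41 mm (along) and 48 mm (across) of the bay centre, underside 2 to 8.5 mm above the tray's, upright within 0.1 rad, under 0.02 m/s ((y of print_block in the frame of long_tray between -0.128 and -0.046 m or y of paint_pot in the frame of long_tray between -0.128 and -0.046 m or y of wide_spool in the frame of long_tray between -0.128 and -0.046 m) and (y of print_block in the frame of long_tray between -0.041 and 0.041 m or y of paint_pot in the frame of long_tray between -0.041 and 0.041 m or y of wide_spool in the frame of long_tray between -0.041 and 0.041 m) and (y of print_block in the frame of long_tray between 0.046 and 0.128 m or y of paint_pot in the frame of long_tray between 0.046 and 0.128 m or y of wide_spool in the frame of long_tray between 0.046 and 0.128 m) and x of print_block in the frame of long_tray between -0.048 and 0.048 m and z of print_block in the frame of long_tray between 0.002 and 0.0085 m and angle between each of print_block, paint_pot, wide_spool, slim_spool, tape_roll's own z axis and vertical below 0.1 rad and linear speed of each of print_block, paint_pot, wide_spool, slim_spool, tape_roll below 0.02 m/s and x of paint_pot in the frame of long_tray between -0.048 and 0.048 m and z of paint_pot in the frame of long_tray between 0.002 and 0.0085 m and x of wide_spool in the frame of long_tray between -0.048 and 0.048 m and z of wide_spool in the frame of long_tray between 0.002 and 0.0085 m and (y of slim_spool in the frame of short_tray between -0.0845 and -0.0025 m or y of tape_roll in the frame of short_tray between -0.0845 and -0.0025 m) and (y of slim_spool in the frame of short_tray between 0.0025 and 0.0845 m or y of tape_roll in the frame of short_tray between 0.0025 and 0.0845 m) and x of slim_spool in the frame of short_tray between -0.048 and 0.048 m and z of slim_spool in the frame of short_tray between 0.002 and 0.0085 m and x of tape_roll in the frame of short_tray between -0.048 and 0.048 m and z of tape_roll in the frame of short_tray between 0.002 and 0.0085 m); the robot touches nothing.
It fails at once if a stock item is dropped: it falls free of the fingers faster than 0.9 m/s (about 4 cm of fall) ((contact force between the fingers and print_block below 0.05 N and linear speed of print_block above 0.9 m/s) or (contact force between the fingers and paint_pot below 0.05 N and linear speed of paint_pot above 0.9 m/s) or (contact force between the fingers and wide_spool below 0.05 N and linear speed of wide_spool above 0.9 m/s) or (contact force between the fingers and slim_spool below 0.05 N and linear speed of slim_spool above 0.9 m/s) or (contact force between the fingers and tape_roll below 0.05 N and linear speed of tape_roll above 0.9 m/s)).
It fails at once if the mug, the glue bottle or the brush is shifted by more than 3 cm (distance of any of mug, glue_bottle, brush from where it was at the start of the episode above 0.03 m).
It also fails if it takes over 115 s, if anything falls off the work surface, if the arm or the gripper's body presses on something with over 40 N, if the wrist force passes 120 N, or if a joint passes its speed limit or range.

### The arm

A 7-joint arm with a two-finger parallel gripper is mounted at the origin on the work surface. World frame = base frame: x ahead of the robot, y to its left, z up, the work surface at z = 0. Lengths are in m, angles in rad, forces in N, time in s.
With the tool pointing down it reaches from about 0.425 to 0.925 m from the base axis. Payload 6.8 kg.
Tool frame: the origin (TCP) lies at the very end of the fingers, on their centre line; the grasp point (between the pads) lies 19 mm behind it; z points along the fingers, y is the line along which they close (so a half turn about z gives the same grasp; the last joint's range is limited). The gripper opens to 85 mm and grips with 20 to 120 N. Pads are 22 mm wide; open, the fingers measure 114 mm over their backs; the gripper's body (76 mm by 85 mm) begins 54 mm behind the grasp point. The pads swing forward as they close: fully open they stand 13 mm farther back than shut.
Start: joints at [-1.313, 0.477, 0.022, 1.555, -0.011, 1.109, -0.083], TCP at [0.241, 0.63, 0.203] pointing down, gripper open.
Joint ranges: [-2.96, 2.96], [-0.34, 2.1], [-1.41, 1.46], [0.24, 2.44], [-1.37, 4.51], [0.17, 1.92], [-2.96, 2.96]. Speed limits (rad/s): [2.39, 2.39, 3.14, 3.14, 3.14, 3.14, 3.14].

### API

Orientations are given as a unit quaternion [w, x, y, z].
In Python, from station import bot gives the robot as it stands. The module is installed in compiled form; this text tells all that it offers.
- The arm moves only by the shell command python3 -m jog 'ROWS' [OPENING] [FORCE]. ROWS is JSON, a list of rows, each a list of 4 numbers: the shift along the tool's x, y, z in cm, then the turn about the tool's z in rad. In form: [[x, y, z, spin], ...]. A call has 1 to 20 rows; each row is the pose to reach, as a shift and turn from the pose commanded when the call began, along the tool's axes at that moment; what a row does not reach only later rows make up. A row lasts 1/12 s, in which the tool goes at most 41.7 mm and 7.16 degrees, less where a joint would pass 70% of its speed; a pose out of reach is approached as far as the arm can. A call with a gripper value outside its range is refused whole. OPENING is the closure, from -1 (fully open) to 1 (shut), set as the call begins (- or left out, the last holds). The fingers move at their own pace and stop on an object; FORCE is the grip in N (left out, the last holds). Time passes only in rows, so rows that repeat a pose let the fingers close. It gives the time, the measured TCP pose, the force, the opening and the grip force at its end, in the units of the state.
- bot.get_obs(): the state, without advancing time (a new reading comes with each control period).
- bot.read_camera(name): name is "scene" or "side" or "wrist"; returns a dict with "pixels" (420x560x3 uint8, red, green, blue), "depth" (420x560 float32, m along the optical axis (not along the pixel's ray), 0 where there is no reading), "fovy" (degrees; the focal length in pixels is half the picture's height over the tangent of half this angle, whatever the lens; pixels are square), "cx", "cy" (the principal point, pixels), "distortion" ([k1, k2, p1, p2, k3] as OpenCV has them; the pictures are not rectified), "pose" (4x4, takes a point from camera to world coordinates). Camera axes: x right, y down, z forward; pixel columns grow to the right and rows downward; lengths in m; the calibration is good to about 2 mm. A picture is of the moment at which its call begins.
- bot.hand_in(): hands the job in; it is judged then, once.
The state is a dict: "t": time; "q": joint angles; "joint_vel": joint speeds; "joint_torque": joint torques, N m; "eef_pos": TCP position; "tool_rot": TCP orientation; "contact_force": force on the tool from outside, world axes, zero at the start; "torque": the same for the moment, N m; "gripper_width": opening from 0.0 (shut) to 1.0 (fully open); "grasp_force": force on a finger pad.
Only numpy, scipy, OpenCV 4.12 (cv2) and the standard library are available. Lean on these libraries where they do the work, as an engineer would, in place of code of your own. Each camera call takes 0.05 s, during which the arm holds its last target. There are 200 camera calls.

## Working session

There is one attempt and no reset: what is moved stays moved. The work goes in short steps, Python scripts to look and compute and a shell command to move; the robot and the scene stay as the last step left them, time stands still between calls to the robot, and variables do not carry over. Pictures are saved under pics/ and viewed, at most 14 in all, crops included, and the job is handed in when it is done.

```bash
mkdir -p pics
python3 - <<'E'
from station import bot
import cv2,numpy as np,pickle
o=bot.get_obs();print(o['t'],o['eef_pos'],o['tool_rot'],o['gripper_width'])
for n in("scene","side"):
    c=bot.read_camera(n);pickle.dump(c,open(n+'.pkl','wb'));cv2.imwrite(f'pics/{n}0.png',c['pixels'][:,:,::-1]);print(n,c['fovy'],c['cx'],c['cy'],c['distortion'],np.round(c['pose'],3).tolist(),(c['depth']>0).mean())
E
```

```text
0.0 [0.24123628 0.62976036 0.20184968] [-8.51470160e-05  1.81854663e-01  9.83325032e-01 -8.68711353e-04] 1.0012148418347486
scene 57.5374172209154 282.5008470841289 210.3596643410674 [0.00959193 0.         0.         0.         0.        ] [[-0.729, 0.369, -0.577, 1.118], [0.685, 0.398, -0.61, 0.636], [0.004, -0.84, -0.543, 0.61], [0.0, 0.0, 0.0, 1.0]] 0.995829081632653
side 48.2554106740975 279.5181275804971 214.96600466663278 [-0.12655384  0.          0.          0.          0.        ] [[0.738, -0.482, 0.471, -0.122], [-0.674, -0.54, 0.504, -0.66], [0.012, -0.69, -0.724, 0.999], [0.0, 0.0, 0.0, 1.0]] 0.9960416666666667
```

View pics/scene0.png

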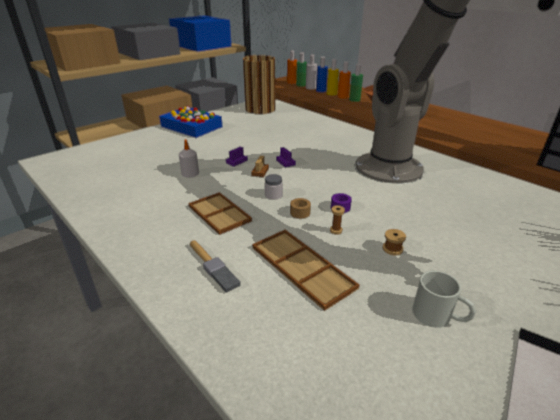

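View pics/side0.png

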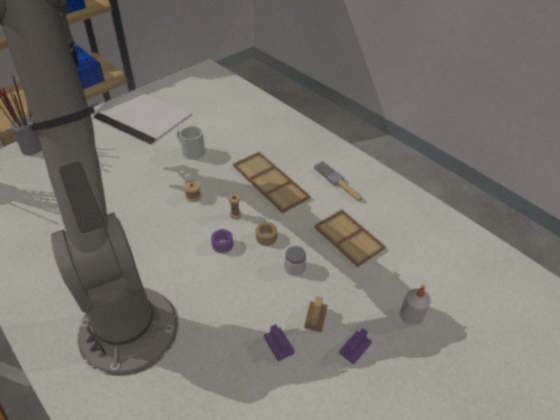

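The scene view shows the two-bay tray at (220,212), three-bay tray at (303,266), block at (260,166) between two purple look-alikes, pot (274,186), tape (300,208), purple ring (341,202), slim spool (337,220) and wide spool (395,240). The side view agrees: block (316,315), pot (295,261), tape (266,233), slim (235,206), wide (192,190).

```bash
cat > h.py <<'E'
import numpy as np,cv2
def cloud(c):
    f=210/np.tan(np.radians(c['fovy']/2));K=np.array([[f,0,c['cx']],[0,f,c['cy']],[0,0,1]])
    v,u=np.mgrid[:420,:560];p=np.stack([u,v],-1).reshape(-1,1,2).astype(float)
    n=cv2.undistortPoints(p,K,c['distortion']).reshape(420,560,2)
    d=c['depth'][...,None];P=np.concatenate([n*d,d],-1)@c['pose'][:3,:3].T+c['pose'][:3,3]
    P[c['depth']<=0]=np.nan;return P
E
python3 - <<'E'
import pickle,numpy as np,cv2
from h import *
S={'scene':{'slim':(337,220),'wide':(395,240),'tape':(300,208),'pot':(274,186),'block':(260,166),'purp':(341,202),'mug':(437,298),'glue':(189,162)},
'side':{'slim':(235,206),'wide':(192,190),'tape':(266,233),'pot':(295,261),'block':(316,315),'purp':(222,240),'mug':(192,142),'glue':(415,305)}}
for n in S:
    c=pickle.load(open(n+'.pkl','rb'));P=cloud(c);z=P[...,2]
    m=(z>.008)&(z<.2)&(P[...,0]>.25)&(P[...,0]<1.2);m2=(z>.02)&m
    print(n,'table z',np.nanmedian(z[(abs(z)<.02)]))
    L=cv2.connectedComponents(m2.astype('uint8'))[1]
    for k,(u,v) in S[n].items():
        w=L[v-9:v+10,u-9:u+10];w=w[w>0]
        if not len(w): print(k,'none');continue
        q=P[L==np.bincount(w).argmax()];top=np.percentile(q[:,2],95)
        t=q[q[:,2]>top-.006]; (cx,cy),(a,b),an=cv2.minAreaRect(t[:,:2].astype('float32'))
        print(k,len(q),'top %.3f'%top,'c',np.round([cx,cy],4),np.round([a,b],3),round(an,1))
    # trays
    L=cv2.connectedComponents((m).astype('uint8'))[1]
    hsv=cv2.cvtColor(c['pixels'],cv2.COLOR_RGB2HSV)
    for k,p in({'long':(303,266),'short':(220,212)} if n=='scene' else {'long':(270,181),'short':(350,237)}).items():
        ms=((hsv[...,1]>80)&(abs(hsv[...,0].astype(int)-15)<10)&(z>.001)&(z<.03)).astype('uint8')
        ms=cv2.morphologyEx(ms,cv2.MORPH_CLOSE,np.ones((3,3)))
        L=cv2.connectedComponents(ms)[1];w=L[p[1]-9:p[1]+10,p[0]-9:p[0]+10];q=P[L==np.bincount(w[w>0]).argmax()]
        q=q[q[:,2]>.009]
        print(k,len(q),np.round(cv2.minAreaRect(q[:,:2].astype('float32'))[0],4),cv2.minAreaRect(q[:,:2].astype('float32'))[1:])
E
```

```text
scene table z 0.0005402446163826347
slim 456 top 0.073 c [0.4371 0.1251] [0.033 0.032] 56.6
wide 331 top 0.048 c [0.3909 0.2728] [0.053 0.049] 33.5
tape 258 top 0.037 c [ 0.4454 -0.0027] [0.059 0.056] 22.6
pot 328 top 0.063 c [ 0.4327 -0.1316] [0.049 0.05 ] 10.8
block 116 top 0.053 c [ 0.3646 -0.2752] [0.057 0.016] 31.6
purp 456 top 0.073 c [0.4371 0.1251] [0.033 0.032] 56.6
mug 2065 top 0.085 c [0.5155 0.4465] [0.077 0.074] 28.8
glue 442 top 0.109 c [ 0.5448 -0.4315] [0.011 0.012] 81.7
long 973 [0.6072 0.1642] ((0.26793381571769714, 0.1089056059718132), 84.74681854248047)
short 412 [ 0.617  -0.1604] ((0.18408556282520294, 0.10777335613965988), 85.03014373779297)
side table z -0.00012033866783744962
slim 176 top 0.075 c [0.4337 0.1235] [0.033 0.031] 6.0
wide 212 top 0.047 c [0.3859 0.271 ] [0.054 0.045] 56.8
tape 281 top 0.039 c [ 0.4404 -0.0055] [0.058 0.055] 48.3
pot 475 top 0.065 c [ 0.4277 -0.1339] [0.053 0.051] 2.1
block 209 top 0.054 c [ 0.3588 -0.2813] [0.061 0.016] 33.4
purp 294 top 0.039 c [0.3331 0.0556] [0.06  0.057] 53.3
mug 639 top 0.084 c [0.51   0.4456] [0.078 0.074] 65.5
glue 755 top 0.109 c [ 0.5395 -0.4372] [0.013 0.014] 32.4
long 451 [0.602  0.1613] ((0.26753589510917664, 0.10723301023244858), 85.31338500976562)
short 424 [ 0.6125 -0.1624] ((0.1768818497657776, 0.10811875015497208), 85.61280059814453)
```

```bash
cat > go.py <<'E'
import sys,numpy as np
from scipy.spatial.transform import Rotation as R
from station import bot
x,y,z,a=map(float,sys.argv[1:5]);o=bot.get_obs()
w,i,j,k=o['tool_rot'];r=R.from_quat([i,j,k,w]);M=r.as_matrix()
d=M.T@(np.array([x,y,z])-o['eef_pos'])*100
cur=np.degrees(np.arctan2(M[1,1],M[0,1]));s=-((a-cur+90)%180-90)
n=max(np.linalg.norm(d)/4.17,abs(s)/7.16)
print('row [%.2f,%.2f,%.2f,%.3f] n=%.1f q7=%.2f closedir=%.1f tilt=%.3f'%(*d,np.radians(s),n,o['q'][6],cur,np.arccos(-M[2,2])))
E
python3 go.py .388 .272 .15 -5
python3 - <<'E'
import pickle,numpy as np,cv2
from h import *
for n in('scene','side'):
    c=pickle.load(open(n+'.pkl','rb'));P=cloud(c);z=P[...,2];hsv=cv2.cvtColor(c['pixels'],cv2.COLOR_RGB2HSV)
    m=((abs(hsv[...,0].astype(int)-138)<14)&(hsv[...,1]>90)&(z>.005)&(z<.1)).astype('uint8')
    N,L,st,_=cv2.connectedComponentsWithStats(m)
    for i in range(1,N):
        if st[i,4]>30: q=P[L==i];print(n,st[i,:2],np.round(np.median(q,0),3),np.round(q.min(0),3),np.round(q.max(0),3))
    q=P.reshape(-1,3);q=q[(abs(q[:,0]-.362)<.05)&(abs(q[:,1]+.278)<.05)&(q[:,2]>.046)&(q[:,2]<.06)];C=np.cov(q[:,:2].T);print('blk dir',np.linalg.eigh(C)[1][:,1],q.mean(0))
E
```

```text
row [-26.50,-28.15,5.24,1.292] n=10.3 q7=-0.08 closedir=69.0 tilt=0.002
scene [226 147] [ 0.38  -0.391  0.022] [ 0.338 -0.414  0.005] [ 0.408 -0.373  0.054]
scene [277 148] [ 0.254 -0.26   0.023] [ 0.232 -0.303  0.005] [ 0.274 -0.235  0.054]
scene [331 194] [0.338 0.06  0.032] [0.312 0.032 0.006] [0.367 0.088 0.039]
blk dir [-0.85352085 -0.52105868] [ 0.3672892  -0.27362004  0.05159   ]
side [212 230] [0.332 0.05  0.036] [0.303 0.027 0.019] [0.356 0.08  0.041]
side [273 327] [ 0.239 -0.297  0.05 ] [ 0.216 -0.311  0.014] [ 0.266 -0.254  0.057]
side [347 330] [ 0.365 -0.409  0.024] [ 0.334 -0.425  0.01 ] [ 0.401 -0.381  0.056]
blk dir [-0.83620122 -0.54842276] [ 0.35814129 -0.28173125  0.05133084]
```

```bash
python3 -m jog '[[-26.5,-28.15,5.2,1.292],[-26.5,-28.15,5.2,1.292],[-26.5,-28.15,5.2,1.292],[-26.5,-28.15,5.2,1.292],[-26.5,-28.15,5.2,1.292],[-26.5,-28.15,5.2,1.292],[-26.5,-28.15,5.2,1.292],[-26.5,-28.15,5.2,1.292],[-26.5,-28.15,5.2,1.292],[-26.5,-28.15,5.2,1.292],[-26.5,-28.15,5.2,1.292],[-26.5,-28.15,5.2,1.292]]' -1 40
python3 go.py .388 .272 .022 -5
python3 - <<'E'
from station import bot
import cv2,pickle
from h import *
c=bot.read_camera('wrist');cv2.imwrite('pics/w1.png',c['pixels'][:,:,::-1])
P=cloud(c);q=P.reshape(-1,3);q=q[(abs(q[:,0]-.388)<.06)&(abs(q[:,1]-.272)<.06)&(abs(q[:,2]-.046)<.006)];print(len(q),cv2.minAreaRect(q[:,:2].astype('float32')),np.median(q[:,2]))
E
```

```text
t: 1.1
eef_pos: [0.3885, 0.2711, 0.1505]
tool_rot: [0.0, 0.739, 0.674, -0.0]
contact_force: [-0.8, 1.2, -0.2]
gripper_width: 1.003
grasp_force: 0.0
row [0.09,-0.05,12.85,-0.004] n=3.1 q7=-0.72 closedir=-5.2 tilt=0.001
2706 ((0.38894516229629517, 0.27181607484817505), (0.051186785101890564, 0.050925496965646744), 41.0466423034668) 0.04591276934153432
```

View pics/w1.png

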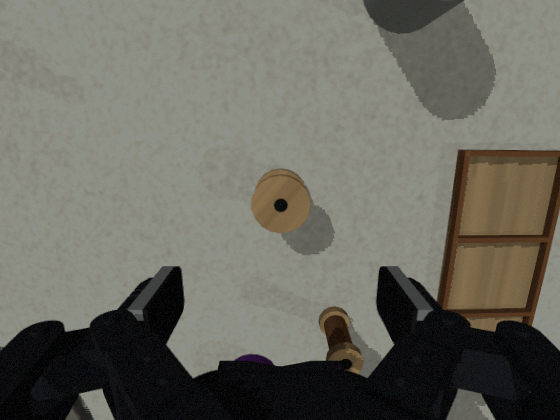

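The wrist view has the wide spool's top at (280,203), at (0.389, 0.272), which matches the average. The three-bay tray is at right, around (500,230).

```bash
python3 -m jog '[[0.1,-0.05,5,0],[0.1,-0.05,9,0],[0.1,-0.05,11.5,0],[0.1,-0.05,12.8,0],[0.1,-0.05,12.8,0]]' 
python3 -m jog '[[0,0,0,0],[0,0,0,0],[0,0,0,0],[0,0,0,0],[0,0,0,0],[0,0,0,0],[0,0,0,0],[0,0,0,0]]' 1 40
python3 go.py .612 .250 .12 -5
```

```text
t: 1.57
eef_pos: [0.3853, 0.2731, 0.0198]
tool_rot: [-0.0, 0.736, 0.677, -0.003]
contact_force: [0.3, -1.6, 0.3]
gripper_width: 1.001
grasp_force: 0.0
t: 2.23
eef_pos: [0.3879, 0.2738, 0.023]
tool_rot: [-0.0, 0.737, 0.676, 0.0]
contact_force: [-0.3, -0.1, 0.2]
gripper_width: -0.001
grasp_force: 0.0
row [-0.42,22.54,-9.70,0.000] n=5.9 q7=-0.60 closedir=-5.0 tilt=0.000
```

Run:
```python
from station import bot
import cv2
a=bot.read_camera('wrist')['pixels'];b=bot.read_camera('side')['pixels']
b=cv2.resize(b[130:240,120:270],None,fx=3,fy=3);b=cv2.copyMakeBorder(b,0,90,0,0,cv2.BORDER_CONSTANT)
a=cv2.resize(a,None,fx=.62,fy=.62)
h=min(a.shape[0],b.shape[0]);cv2.imwrite('pics/c2.png',np.hstack([a[:h],b[:h]])[:,:,::-1] if 0 else __import__('numpy').hstack([a[:h],b[:h]])[:,:,::-1])
```

```text
(no output)
```

View pics/c2.png

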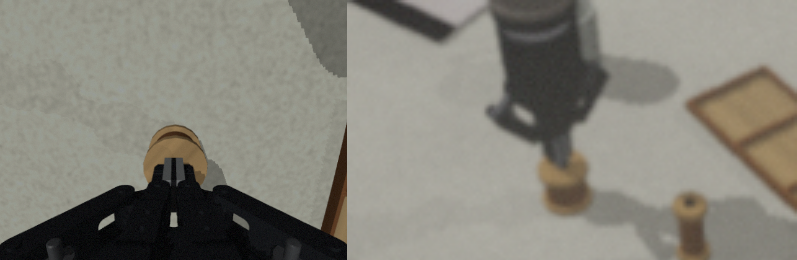

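The crops show the fingers fully shut just in front of the spool, which still stands upright. The grasp missed, so I'll measure again.

```bash
cat > look.py <<'E'
import sys
from station import bot
from h import *
def look(cam,x,y,top,rad=.07,tol=.006):
    c=bot.read_camera(cam);P=cloud(c).reshape(-1,3)
    q=P[(np.hypot(P[:,0]-x,P[:,1]-y)<rad)&(abs(P[:,2]-top)<tol)]
    if len(q)<15: print(cam,'few',len(q));return
    r=cv2.minAreaRect(q[:,:2].astype('float32'));print(cam,len(q),np.round(r[0],4),np.round(r[1],3),round(r[2],1),'z %.4f'%np.median(q[:,2]))
a=list(map(float,sys.argv[2:]))
for n in sys.argv[1].split(','): look(n,*a)
E
python3 look.py scene,side,wrist .388 .272 .046
python3 - <<'E'
from station import bot
from h import *
P=cloud(bot.read_camera('wrist'))[255:290,255:305].reshape(-1,3)
print(np.round(P[::60],3).tolist(), bot.get_obs()['q'])
E
```

```text
scene 196 [0.3938 0.2743] [0.046 0.05 ] 22.9 z 0.0463
side 125 [0.3849 0.2687] [0.048 0.047] 72.9 z 0.0445
wrist 4339 [0.3899 0.277 ] [0.041 0.051] 82.2 z 0.0459
[[0.377, 0.281, 0.046], [0.382, 0.285, 0.058], [0.387, 0.285, 0.059], [0.391, 0.285, 0.061], [0.396, 0.278, 0.046], [0.376, 0.278, 0.046], [0.383, 0.285, 0.065], [0.387, 0.285, 0.066], [0.391, 0.284, 0.067], [0.395, 0.284, 0.068], [0.378, 0.282, 0.061], [0.383, 0.285, 0.071], [0.387, 0.285, 0.071], [0.391, 0.284, 0.072], [0.395, 0.284, 0.074], [0.378, 0.282, 0.067], [0.383, 0.285, 0.076], [0.387, 0.285, 0.077], [0.391, 0.285, 0.078], [0.395, 0.284, 0.079], [0.379, 0.282, 0.073], [0.383, 0.285, 0.081], [0.387, 0.285, 0.082], [0.391, 0.285, 0.083], [0.395, 0.284, 0.083], [0.379, 0.282, 0.079], [0.384, 0.285, 0.086], [0.387, 0.285, 0.086], [0.391, 0.284, 0.087], [0.394, 0.284, 0.088]] [-0.9923252   0.44026891  0.2996675   2.18207327 -0.24315525  0.54993808
 -0.59832151]
```

Run:
```python
from station import bot
from h import *
for cam in('wrist','side','scene'):
    c=bot.read_camera(cam);P=cloud(c).reshape(-1,3)
    q=P[(abs(P[:,0]-.388)<.03)&(abs(P[:,1]-.274)<.03)]
    print(cam,[(round(z,3),len(s),np.round(s.min(0)[:2],3).tolist(),np.round(s.max(0)[:2],3).tolist()) for z in np.arange(.02,.1,.006) for s in [q[(q[:,2]>=z)&(q[:,2]<z+.006)]] if len(s)])
```

```text
wrist [(np.float64(0.02), 31, [0.384, 0.29], [0.398, 0.292]), (np.float64(0.038), 241, [0.368, 0.268], [0.412, 0.297]), (np.float64(0.044), 4132, [0.363, 0.254], [0.415, 0.297]), (np.float64(0.05), 26, [0.382, 0.284], [0.395, 0.285]), (np.float64(0.056), 245, [0.376, 0.279], [0.401, 0.286]), (np.float64(0.062), 374, [0.375, 0.279], [0.402, 0.285]), (np.float64(0.068), 403, [0.375, 0.279], [0.402, 0.286]), (np.float64(0.074), 465, [0.375, 0.279], [0.402, 0.286]), (np.float64(0.08), 332, [0.375, 0.279], [0.402, 0.286]), (np.float64(0.086), 760, [0.373, 0.262], [0.405, 0.287]), (np.float64(0.092), 1059, [0.358, 0.265], [0.418, 0.288]), (np.float64(0.098), 2140, [0.358, 0.262], [0.418, 0.29])]
side [(np.float64(0.02), 14, [0.366, 0.249], [0.395, 0.281]), (np.float64(0.026), 12, [0.363, 0.25], [0.395, 0.263]), (np.float64(0.032), 10, [0.366, 0.248], [0.398, 0.257]), (np.float64(0.038), 68, [0.36, 0.245], [0.411, 0.292]), (np.float64(0.044), 64, [0.362, 0.246], [0.407, 0.293]), (np.float64(0.05), 5, [0.377, 0.263], [0.403, 0.269]), (np.float64(0.056), 6, [0.377, 0.262], [0.393, 0.268]), (n
[... 487 characters left out ...]
26], [0.413, 0.293]), (np.float64(0.032), 15, [0.393, 0.257], [0.413, 0.294]), (np.float64(0.038), 40, [0.385, 0.249], [0.416, 0.298]), (np.float64(0.044), 158, [0.367, 0.248], [0.418, 0.298]), (np.float64(0.05), 7, [0.393, 0.269], [0.396, 0.282]), (np.float64(0.056), 15, [0.387, 0.268], [0.401, 0.287]), (np.float64(0.062), 24, [0.386, 0.266], [0.404, 0.287]), (np.float64(0.068), 23, [0.382, 0.267], [0.403, 0.287]), (np.float64(0.074), 23, [0.386, 0.266], [0.403, 0.287]), (np.float64(0.08), 19, [0.383, 0.266], [0.404, 0.287]), (np.float64(0.086), 14, [0.379, 0.27], [0.403, 0.287]), (np.float64(0.092), 23, [0.366, 0.263], [0.416, 0.29]), (np.float64(0.098), 31, [0.361, 0.268], [0.418, 0.29])]
```

Fingertips show from z≈0.050 up, though the TCP reads 0.023. So in practice the tips sit about 27 mm above the reading, while x and y agree. I'll lower by that amount; open fingers would clear the table under either reading.

```bash
python3 -m jog '[[0,0,-1,0],[0,0,-1,0],[0,0,-1,0],[0,0,-1,0],[0,0,-1,0],[0,0,0,0],[0,0,1.2,0],[0,0,2.4,0],[0,0,2.4,0],[0,0,2.4,0]]' -1
python3 - <<'E'
from station import bot
from h import *
c=bot.read_camera('wrist');cv2.imwrite('pics/w3.png',c['pixels'][:,:,::-1]);P=cloud(c).reshape(-1,3)
q=P[(abs(P[:,0]-.388)<.07)&(abs(P[:,1]-.276)<.02)&(abs(P[:,0]-.388)>.03)]
print([(round(z,3),len(s),np.round(s.min(0)[:2],3).tolist(),np.round(s.max(0)[:2],3).tolist()) for z in np.arange(.002,.1,.006) for s in [q[(q[:,2]>=z)&(q[:,2]<z+.006)]] if len(s)])
E
```

```text
t: 3.52
eef_pos: [0.3872, 0.2731, -0.0021]
tool_rot: [0.0, 0.737, 0.676, -0.001]
contact_force: [-0.4, -0.1, 0.4]
gripper_width: 1.002
grasp_force: 0.0
[(np.float64(0.002), 2, [0.432, 0.271], [0.454, 0.283]), (np.float64(0.038), 301, [0.34, 0.259], [0.437, 0.288]), (np.float64(0.044), 722, [0.332, 0.259], [0.444, 0.289]), (np.float64(0.05), 865, [0.332, 0.258], [0.444, 0.289]), (np.float64(0.056), 1029, [0.332, 0.258], [0.444, 0.289]), (np.float64(0.062), 1132, [0.332, 0.258], [0.445, 0.289]), (np.float64(0.068), 934, [0.332, 0.263], [0.444, 0.289]), (np.float64(0.074), 976, [0.334, 0.27], [0.443, 0.29]), (np.float64(0.08), 1171, [0.319, 0.273], [0.458, 0.291]), (np.float64(0.086), 4200, [0.318, 0.256], [0.458, 0.293]), (np.float64(0.092), 7784, [0.318, 0.256], [0.458, 0.293]), (np.float64(0.098), 3752, [0.318, 0.256], [0.458, 0.294])]
```

View pics/w3.png

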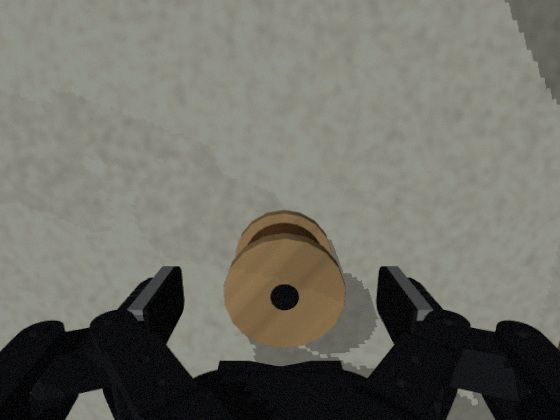

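The wrist view shows the open pads either side of the spool (pads at (160,300) and (400,300), spool dot at (285,297)). Open tips are at about 0.039, so the offset is 28 mm as before; I'll use real z = reading + 0.028.

```bash
sed -i "s/x,y,z,a=map(float,sys.argv\[1:5\])/x,y,z,a=map(float,sys.argv[1:5]);z-=.028 # real tip height -> reading\n/" go.py
python3 -m jog '[[0,0,0.5,0],[0,0,0.5,0],[0,0,0.5,0],[0,0,0.5,0],[0,0,0.5,0],[0,0,0.5,0],[0,0,0.5,0],[0,0,0.5,0]]' 1 40
python3 go.py .612 .250 .12 -5
```

```text
t: 4.23
eef_pos: [0.3879, 0.2738, -0.0057]
tool_rot: [-0.0, 0.737, 0.676, 0.0]
contact_force: [-1.3, -1.9, 6.6]
gripper_width: 0.588
grasp_force: 40.9  File "go.py", line 5
    ;o=bot.get_obs()
    ^
SyntaxError: invalid syntax
```

```bash
sed -i 's/^;o=bot/o=bot/' go.py
python3 -m jog '[[0,0,-2,0],[0,0,-4,0],[0,0,-6,0],[0,0,-6,0]]'
python3 go.py .612 .250 .085 -5;python3 look.py side .385 .272 .11 .08 .008
```

```text
t: 4.57
eef_pos: [0.3896, 0.2752, 0.0567]
tool_rot: [-0.0, 0.737, 0.676, 0.003]
contact_force: [0.9, 1.0, -0.6]
gripper_width: 0.59
grasp_force: 41.8
row [-0.57,22.37,0.04,-0.000] n=5.4 q7=-0.63 closedir=-5.0 tilt=0.005
side 214 [0.3828 0.2722] [0.067 0.052] 29.6 z 0.1077
```

```bash
python3 -m jog '[[-0.1,3,0,0],[-0.3,7,0,0],[-0.4,11,0,0],[-0.5,15,0,0],[-0.5,19,0,0],[-0.5,21.5,0,0],[-0.5,22.4,0,0],[-0.5,22.4,0,0],[-0.5,22.4,0,0]]'
python3 go.py .612 .250 .028 -5
python3 - <<'E'
from station import bot
from h import *
c=bot.read_camera('wrist');cv2.imwrite('pics/w4.png',c['pixels'][:,:,::-1]);P=cloud(c).reshape(-1,3)
q=P[(abs(P[:,2]-.014)<.002)&(P[:,0]>.5)&(P[:,0]<.72)&(P[:,1]>.2)&(P[:,1]<.33)]
print(len(q),cv2.minAreaRect(q[:,:2].astype('float32')),q.max(0),q.min(0))
E
```

```text
t: 5.37
eef_pos: [0.6089, 0.2491, 0.0523]
tool_rot: [-0.001, 0.737, 0.676, -0.001]
contact_force: [-0.7, 0.4, -0.6]
gripper_width: 0.584
grasp_force: 41.9
row [0.13,0.32,5.23,0.000] n=1.3 q7=-0.35 closedir=-5.0 tilt=0.003
2849 ((0.6155880689620972, 0.25823384523391724), (0.07515788078308105, 0.10707991570234299), 84.66302490234375) [0.67157263 0.29938048 0.01593108] [0.56003366 0.21592242 0.0120167 ]
```

View pics/w4.png

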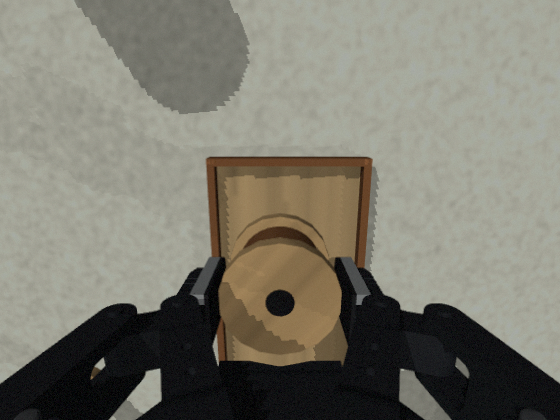

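The spool hangs upright in the pads over the end bay (spool dot (280,302), bay walls about 212–368). The tray's end edge confirms the bay centre at about (0.614, 0.250).

```bash
python3 -m jog '[[0,0.4,2,0],[0,0.4,3.5,0],[0,0.4,4.5,0],[0,0.4,5,0],[0,0.4,5.2,0],[0,0.4,5.3,0],[0,0.4,5.3,0]]'
```

```text
t: 6.0
eef_pos: [0.6146, 0.2491, 0.0011]
tool_rot: [0.0, 0.737, 0.676, 0.0]
contact_force: [0.1, 0.5, -0.9]
gripper_width: 0.59
grasp_force: 41.9
```

```bash
python3 -m jog '[[0,0,0.1,0],[0,0,0.1,0],[0,0,0.1,0]]'
python3 -m jog '[[0,0,0,0],[0,0,0,0],[0,0,0,0],[0,0,0,0],[0,0,0,0],[0,0,-3,0],[0,0,-7,0],[0,0,-10,0],[0,0,-10,0],[0,0,-10,0]]' -1
python3 look.py wrist .614 .25 .051; python3 go.py .43 -.132 .14 -5
```

```text
t: 6.25
eef_pos: [0.6148, 0.2491, 0.0003]
tool_rot: [0.0, 0.737, 0.676, 0.0]
contact_force: [-0.1, 0.0, -0.8]
gripper_width: 0.589
grasp_force: 41.9
t: 7.08
eef_pos: [0.616, 0.2495, 0.1022]
tool_rot: [0.001, 0.737, 0.676, 0.002]
contact_force: [-0.1, -0.0, -0.7]
gripper_width: 1.0
grasp_force: 0.0
wrist 3951 [0.6145 0.2469] [0.051 0.051] 75.7 z 0.0509
row [-39.57,-15.08,-1.22,0.000] n=10.2 q7=-0.37 closedir=-5.0 tilt=0.001
```

```bash
python3 -m jog '[[-39.5,-15.1,-1.2,0],[-39.5,-15.1,-1.2,0],[-39.5,-15.1,-1.2,0],[-39.5,-15.1,-1.2,0],[-39.5,-15.1,-1.2,0],[-39.5,-15.1,-1.2,0],[-39.5,-15.1,-1.2,0],[-39.5,-15.1,-1.2,0],[-39.5,-15.1,-1.2,0],[-39.5,-15.1,-1.2,0],[-39.5,-15.1,-1.2,0],[-39.5,-15.1,-1.2,0],[-39.5,-15.1,-1.2,0]]'
python3 look.py wrist .43 -.132 .062; python3 go.py .43 -.132 .016 -5
```

```text
t: 8.22
eef_pos: [0.4293, -0.131, 0.1111]
tool_rot: [-0.001, 0.737, 0.675, -0.0]
contact_force: [0.4, 0.7, -0.2]
gripper_width: 1.0
grasp_force: 0.0
wrist 4107 [ 0.4312 -0.1341] [0.053 0.053] 84.6 z 0.0619
row [-0.18,0.03,12.32,0.002] n=3.0 q7=0.24 closedir=-4.9 tilt=0.001
```

```bash
python3 -m jog '[[-0.3,0.15,4,0],[-0.3,0.15,8,0],[-0.3,0.15,11,0],[-0.3,0.15,12.3,0],[-0.3,0.15,12.3,0],[-0.3,0.15,12.3,0]]'
python3 -m jog '[[0,0,0,0],[0,0,0,0],[0,0,0,0],[0,0,0,0],[0,0,0,0],[0,0,0,0]]' 1 40
python3 -m jog '[[0,0,-2,0],[0,0,-5,0],[0,0,-9,0],[0,0,-9,0],[0,0,-9,0]]'
python3 go.py .606 .163 .1 -5
```

```text
t: 8.77
eef_pos: [0.431, -0.1331, -0.012]
tool_rot: [-0.001, 0.736, 0.677, -0.001]
contact_force: [-0.2, -0.2, -0.2]
gripper_width: 1.001
grasp_force: 0.0
t: 9.27
eef_pos: [0.4321, -0.1342, -0.0099]
tool_rot: [0.001, 0.737, 0.676, 0.001]
contact_force: [-0.3, 1.8, 6.1]
gripper_width: 0.643
grasp_force: 41.1
t: 9.68
eef_pos: [0.4331, -0.1345, 0.0812]
tool_rot: [0.002, 0.737, 0.676, 0.002]
contact_force: [-1.0, 0.4, -2.4]
gripper_width: 0.642
grasp_force: 44.2
row [31.13,14.64,1.04,0.001] n=8.3 q7=0.31 closedir=-5.0 tilt=0.006
```

```bash
python3 -m jog '[[3,1.4,0,0],[7,3.3,0,0],[11,5.2,0,0],[15,7,0,0],[19,8.9,0,0],[23,10.8,0,0],[27,12.7,0,0],[30,14.1,0,0],[31.1,14.7,0,0],[31.1,14.7,0,0],[31.1,14.7,0,0]]'
python3 go.py .606 .163 .024 -5; python3 look.py wrist .606 .163 .152 .06 .01
```

```text
t: 10.6
eef_pos: [0.6034, 0.1637, 0.0769]
tool_rot: [-0.001, 0.736, 0.677, -0.001]
contact_force: [-1.3, -0.5, -2.4]
gripper_width: 0.64
grasp_force: 43.9
row [-0.04,0.28,8.09,0.003] n=1.9 q7=-0.21 closedir=-4.8 tilt=0.003
wrist 18346 [0.606  0.1683] [0.043 0.116] 87.4 z 0.1487
```

```bash
python3 -m jog '[[-0.1,0.2,2.5,0],[-0.1,0.2,5,0],[-0.1,0.2,6.8,0],[-0.1,0.2,7.5,0],[-0.1,0.2,7.9,0],[-0.1,0.2,8.1,0],[-0.1,0.2,8.1,0],[-0.1,0.2,8.1,0]]'
```

```text
t: 11.32
eef_pos: [0.6071, 0.1612, -0.0011]
tool_rot: [0.0, 0.737, 0.676, 0.001]
contact_force: [0.4, -0.1, -1.7]
gripper_width: 0.648
grasp_force: 44.0
```

```bash
python3 -m jog '[[0,0,0.1,0],[0,0,0.2,0],[0,0,0.2,0],[0,0,0.2,0]]'
```

```text
t: 11.65
eef_pos: [0.6065, 0.1614, -0.004]
tool_rot: [0.0, 0.737, 0.676, 0.0]
contact_force: [0.2, -0.2, -2.0]
gripper_width: 0.638
grasp_force: 44.0
```

```bash
python3 -m jog '[[0,0,0.1,0],[0,0,0.2,0],[0,0,0.2,0],[0,0,0.2,0]]'
```

```text
t: 11.98
eef_pos: [0.6066, 0.1615, -0.0048]
tool_rot: [-0.0, 0.737, 0.676, 0.0]
contact_force: [-4.1, -0.2, 9.8]
gripper_width: 0.646
grasp_force: 45.3
```

```bash
python3 -m jog '[[0,0,0,0],[0,0,0,0],[0,0,0,0],[0,0,0,0],[0,0,-3,0],[0,0,-7,0],[0,0,-11,0],[0,0,-11,0],[0,0,-11,0]]' -1
python3 look.py wrist .606 .162 .067 .05; python3 go.py .362 -.278 .14 -58
```

```text
t: 12.73
eef_pos: [0.6084, 0.1618, 0.1065]
tool_rot: [0.001, 0.737, 0.676, 0.003]
contact_force: [-0.2, -0.7, -0.9]
gripper_width: 1.0
grasp_force: 0.0
wrist 4474 [0.6066 0.1613] [0.053 0.052] 35.2 z 0.0669
row [-45.92,-20.57,-0.83,0.925] n=12.1 q7=-0.21 closedir=-5.0 tilt=0.002
```

```bash
python3 -m jog '[[-45.9,-20.6,-0.8,0.925],[-45.9,-20.6,-0.8,0.925],[-45.9,-20.6,-0.8,0.925],[-45.9,-20.6,-0.8,0.925],[-45.9,-20.6,-0.8,0.925],[-45.9,-20.6,-0.8,0.925],[-45.9,-20.6,-0.8,0.925],[-45.9,-20.6,-0.8,0.925],[-45.9,-20.6,-0.8,0.925],[-45.9,-20.6,-0.8,0.925],[-45.9,-20.6,-0.8,0.925],[-45.9,-20.6,-0.8,0.925],[-45.9,-20.6,-0.8,0.925],[-45.9,-20.6,-0.8,0.925],[-45.9,-20.6,-0.8,0.925]]'
python3 look.py wrist .362 -.278 .052 .05; python3 go.py .362 -.278 .024 -58
python3 -c "
from station import bot;import cv2
cv2.imwrite('pics/w5.png',bot.read_camera('wrist')['pixels'][:,:,::-1])"
```

```text
t: 14.03
eef_pos: [0.3607, -0.2773, 0.1108]
tool_rot: [-0.001, 0.961, 0.275, -0.001]
contact_force: [0.1, 0.2, -0.7]
gripper_width: 1.001
grasp_force: 0.0
wrist 1690 [ 0.362  -0.2808] [0.06  0.016] 33.4 z 0.0518
row [-0.01,0.17,11.49,0.002] n=2.8 q7=-0.16 closedir=-57.9 tilt=0.002
```

View pics/w5.png

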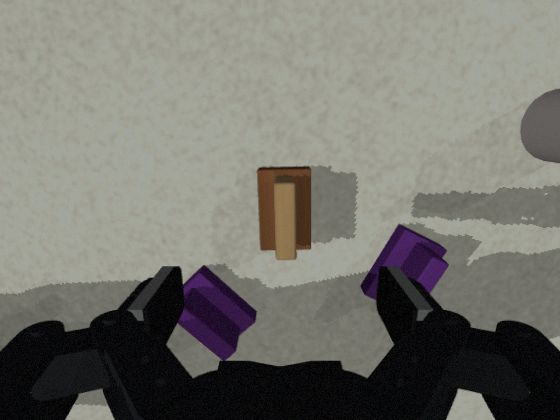

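The wrist view shows the wood block at (285,215), its handle along the picture's vertical, and both purple blocks well clear of the fingers.

```bash
python3 -m jog '[[-0.1,0.4,4,-0.024],[-0.1,0.4,8,-0.024],[-0.1,0.4,10.5,-0.024],[-0.1,0.4,11.6,-0.024],[-0.1,0.4,11.6,-0.024],[-0.1,0.4,11.6,-0.024]]'
python3 -m jog '[[0,0,0,0],[0,0,0,0],[0,0,0,0],[0,0,0,0],[0,0,0,0],[0,0,0,0],[0,0,0,0],[0,0,0,0]]' 1 40
python3 -m jog '[[0,0,-2,0],[0,0,-5,0],[0,0,-9,0],[0,0,-12,0],[0,0,-12,0],[0,0,-12,0]]'
python3 go.py .599 .076 .14 -95
```

```text
t: 14.63
eef_pos: [0.3628, -0.2807, -0.0047]
tool_rot: [-0.001, 0.958, 0.288, -0.001]
contact_force: [-0.1, 0.2, -0.4]
gripper_width: 0.999
grasp_force: 0.0
t: 15.3
eef_pos: [0.3629, -0.282, -0.0038]
tool_rot: [0.0, 0.958, 0.287, 0.0]
contact_force: [-0.2, 2.1, 6.0]
gripper_width: 0.176
grasp_force: 39.9
t: 15.8
eef_pos: [0.3637, -0.2822, 0.1171]
tool_rot: [0.001, 0.958, 0.288, 0.002]
contact_force: [-0.1, 0.4, -1.4]
gripper_width: 0.182
grasp_force: 39.3
row [39.37,-16.94,0.58,0.671] n=10.3 q7=-0.12 closedir=-56.6 tilt=0.004
```

```bash
python3 -m jog '[[3,-1.3,0.2,0.1],[7,-3,0.3,0.2],[11,-4.7,0.5,0.3],[15,-6.5,0.5,0.4],[19,-8.2,0.5,0.5],[23,-9.9,0.5,0.6],[27,-11.6,0.5,0.671],[31,-13.3,0.5,0.671],[35,-15,0.5,0.671],[38,-16.4,0.5,0.671],[39.4,-17,0.5,0.671],[39.4,-17,0.5,0.671],[39.4,-17,0.5,0.671]]'
python3 go.py .599 .076 .036 -95
python3 -c "
from station import bot;import cv2
cv2.imwrite('pics/w6.png',bot.read_camera('wrist')['pixels'][:,:,::-1])"
```

```text
t: 16.88
eef_pos: [0.5971, 0.078, 0.1085]
tool_rot: [0.001, 0.999, -0.043, -0.002]
contact_force: [-0.1, -1.4, -0.9]
gripper_width: 0.179
grasp_force: 39.2
row [0.24,0.16,10.05,0.002] n=2.4 q7=-1.38 closedir=-94.9 tilt=0.003
```

View pics/w6.png

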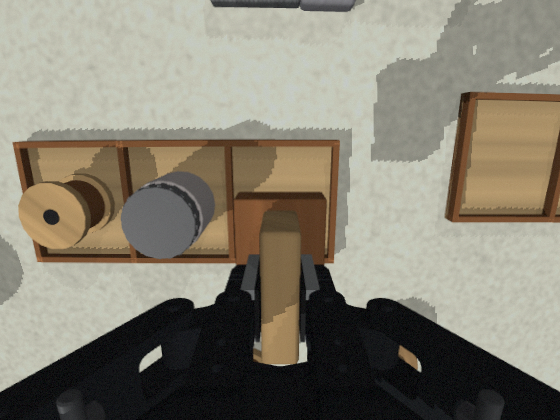

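The block is level over the end bay (block about (280,240)), with the pot at (170,215) and wide spool at (52,216) seated in theirs.

```bash
python3 -m jog '[[0.2,0.1,3,0],[0.2,0.1,6,0],[0.2,0.1,8.5,0],[0.2,0.1,9.6,0],[0.2,0.1,10.2,0],[0.2,0.1,10.4,0],[0.2,0.1,10.4,0],[0.2,0.1,10.4,0]]'
```

```text
t: 17.6
eef_pos: [0.6007, 0.0753, 0.0081]
tool_rot: [-0.0, 0.999, -0.044, 0.001]
contact_force: [-0.1, 0.3, -0.1]
gripper_width: 0.178
grasp_force: 39.2
```

```bash
python3 -m jog '[[0,0,0.2,0],[0,0,0.4,0],[0,0,0.5,0],[0,0,0.5,0],[0,0,0.5,0]]'
```

```text
t: 18.02
eef_pos: [0.5998, 0.0758, 0.0019]
tool_rot: [-0.0, 0.999, -0.044, 0.0]
contact_force: [-0.3, 1.0, -0.1]
gripper_width: 0.184
grasp_force: 39.2
```

```bash
python3 -m jog '[[0,0,0.1,0],[0,0,0.2,0],[0,0,0.2,0],[0,0,0.2,0]]'
```

```text
t: 18.35
eef_pos: [0.6, 0.0757, 0.0013]
tool_rot: [-0.001, 0.999, -0.044, 0.0]
contact_force: [-5.1, 0.7, 14.2]
gripper_width: 0.178
grasp_force: 41.4
```

```bash
python3 -m jog '[[0,0,0,0],[0,0,0,0],[0,0,0,0],[0,0,0,0],[0,0,-3,0],[0,0,-7,0],[0,0,-11,0],[0,0,-11,0],[0,0,-11,0]]' 0.1
python3 look.py wrist .6 .076 .057 .05; python3 go.py .435 .124 .16 -5
```

```text
t: 19.1
eef_pos: [0.6016, 0.0758, 0.1121]
tool_rot: [-0.001, 0.999, -0.044, 0.002]
contact_force: [-0.1, 0.2, -1.2]
gripper_width: 0.449
grasp_force: 0.0
wrist 1739 [0.6004 0.0758] [0.016 0.059] 84.5 z 0.0568
row [-16.87,-3.34,-2.19,1.570] n=12.6 q7=-1.37 closedir=-95.0 tilt=0.001
```

```bash
python3 -m jog '[[-16.8,-3.4,-2.2,-1.57],[-16.8,-3.4,-2.2,-1.57],[-16.8,-3.4,-2.2,-1.57],[-16.8,-3.4,-2.2,-1.57],[-16.8,-3.4,-2.2,-1.57],[-16.8,-3.4,-2.2,-1.57],[-16.8,-3.4,-2.2,-1.57],[-16.8,-3.4,-2.2,-1.57],[-16.8,-3.4,-2.2,-1.57],[-16.8,-3.4,-2.2,-1.57],[-16.8,-3.4,-2.2,-1.57],[-16.8,-3.4,-2.2,-1.57],[-16.8,-3.4,-2.2,-1.57],[-16.8,-3.4,-2.2,-1.57],[-16.8,-3.4,-2.2,-1.57]]' -1
python3 look.py wrist .435 .124 .072 .05; python3 go.py .435 .124 .046 -5
```

```text
t: 20.4
eef_pos: [0.4346, 0.124, 0.1309]
tool_rot: [-0.0, 0.739, 0.674, -0.001]
contact_force: [0.3, -0.4, 0.9]
gripper_width: 1.001
grasp_force: 0.0
wrist 1611 [0.4352 0.1231] [0.033 0.033] 85.9 z 0.0719
row [0.01,0.04,11.31,-0.004] n=2.7 q7=-0.30 closedir=-5.2 tilt=0.002
```

```bash
python3 -m jog '[[-0.1,0.05,4,0],[-0.1,0.05,8,0],[-0.1,0.05,10.5,0],[-0.1,0.05,11.5,0],[-0.1,0.05,11.5,0],[-0.1,0.05,11.5,0]]'
python3 -m jog '[[0,0,0,0],[0,0,0,0],[0,0,0,0],[0,0,0,0],[0,0,0,0],[0,0,0,0],[0,0,0,0]]' 1 40
python3 -m jog '[[0,0,-2,0],[0,0,-5,0],[0,0,-9,0],[0,0,-9,0],[0,0,-9,0]]'
python3 go.py .611 -.204 .135 -5
```

```text
t: 20.95
eef_pos: [0.4361, 0.123, 0.0171]
tool_rot: [0.0, 0.738, 0.674, -0.0]
contact_force: [-0.8, -0.2, -0.1]
gripper_width: 1.004
grasp_force: 0.0
t: 21.53
eef_pos: [0.4364, 0.1238, 0.0177]
tool_rot: [-0.0, 0.738, 0.675, 0.001]
contact_force: [-2.4, 0.3, 9.5]
gripper_width: 0.377
grasp_force: 38.8
t: 21.95
eef_pos: [0.4373, 0.1243, 0.1087]
tool_rot: [0.0, 0.738, 0.675, 0.003]
contact_force: [-0.9, 0.6, -0.8]
gripper_width: 0.381
grasp_force: 40.0
row [-31.17,20.20,0.13,-0.001] n=8.9 q7=-0.24 closedir=-5.1 tilt=0.005
```

```bash
python3 -m jog '[[-3,2,0,0],[-6.5,4.2,0,0],[-10,6.5,0,0],[-13.5,8.7,0,0],[-17,11,0,0],[-20.5,13.3,0,0],[-24,15.5,0,0],[-27.5,17.8,0,0],[-30,19.4,0,0],[-31.2,20.2,0,0],[-31.2,20.2,0,0],[-31.2,20.2,0,0]]'
python3 go.py .611 -.204 .051 -5
python3 - <<'E'
from station import bot
from h import *
c=bot.read_camera('wrist');cv2.imwrite('pics/w7.png',c['pixels'][:,:,::-1]);P=cloud(c).reshape(-1,3)
q=P[(abs(P[:,2]-.014)<.002)&(P[:,0]>.5)&(P[:,0]<.72)&(P[:,1]>-.3)&(P[:,1]<0)]
print(len(q),cv2.minAreaRect(q[:,:2].astype('float32')),q.max(0),q.min(0))
E
```

```text
t: 22.95
eef_pos: [0.6081, -0.2059, 0.1049]
tool_rot: [-0.001, 0.738, 0.674, -0.001]
contact_force: [-0.3, 0.5, -1.6]
gripper_width: 0.377
grasp_force: 40.0
row [0.22,0.30,8.19,-0.004] n=2.0 q7=0.49 closedir=-5.2 tilt=0.003
5177 ((0.6168861389160156, -0.16211700439453125), (0.1795090138912201, 0.1069992333650589), 84.83149719238281) [ 0.67726968 -0.06822409  0.01598347] [ 0.55631147 -0.25502869  0.01200441]
```

View pics/w7.png

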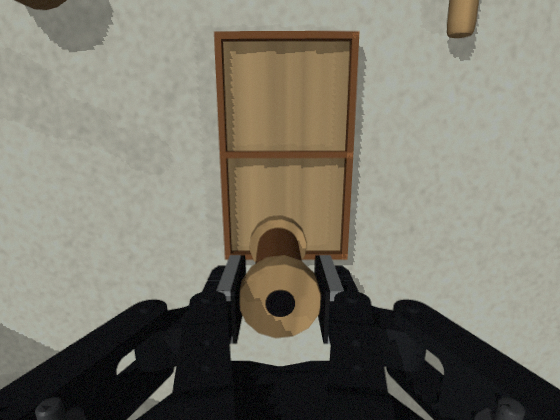

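The spool is upright over the near bay of the two-bay tray (dot (280,303)). The full tray rectangle measures 179.5×107 mm, which puts the bay centres at (0.613,-0.205) and (0.621,-0.119).

```bash
python3 -m jog '[[0.1,0.3,2.5,0],[0.1,0.3,5,0],[0.1,0.3,7,0],[0.1,0.3,7.8,0],[0.1,0.3,8.1,0],[0.1,0.3,8.3,0],[0.1,0.3,8.3,0],[0.1,0.3,8.3,0]]'
```

```text
t: 23.67
eef_pos: [0.6132, -0.2048, 0.025]
tool_rot: [0.001, 0.738, 0.675, 0.001]
contact_force: [-0.2, -0.1, -1.4]
gripper_width: 0.379
grasp_force: 40.0
```

```bash
python3 -m jog '[[0,0,0.1,0],[0,0,0.2,0],[0,0,0.2,0],[0,0,0.2,0]]'
```

```text
t: 24.0
eef_pos: [0.6131, -0.2051, 0.0228]
tool_rot: [0.001, 0.738, 0.675, 0.001]
contact_force: [-1.2, -0.2, 6.3]
gripper_width: 0.378
grasp_force: 40.3
```

```bash
python3 -m jog '[[0,0,0,0],[0,0,0,0],[0,0,0,0],[0,0,0,0],[0,0,-3,0],[0,0,-7,0],[0,0,-9,0],[0,0,-9,0],[0,0,-9,0]]' -1
python3 look.py wrist .613 -.205 .077 .05; python3 go.py .443 -.004 .12 -5
```

```text
t: 24.75
eef_pos: [0.6133, -0.2049, 0.113]
tool_rot: [0.001, 0.738, 0.675, 0.001]
contact_force: [-0.7, 0.2, -0.2]
gripper_width: 1.002
grasp_force: 0.0
wrist 1942 [ 0.6118 -0.2057] [0.033 0.034] 36.5 z 0.0769
row [18.46,-18.64,1.96,-0.002] n=6.3 q7=0.49 closedir=-5.1 tilt=0.000
```

```bash
python3 -m jog '[[18.5,-18.6,0,0],[18.5,-18.6,0,0],[18.5,-18.6,0,0],[18.5,-18.6,0,0],[18.5,-18.6,1.9,0],[18.5,-18.6,1.9,0],[18.5,-18.6,1.9,0],[18.5,-18.6,1.9,0],[18.5,-18.6,1.9,0]]'
python3 look.py wrist .443 -.004 .036 .05; python3 go.py .443 -.004 .008 -5
```

```text
t: 25.55
eef_pos: [0.4425, -0.0033, 0.092]
tool_rot: [-0.0, 0.737, 0.676, -0.001]
contact_force: [1.0, -0.2, 0.8]
gripper_width: 1.003
grasp_force: 0.0
wrist 3136 [ 0.444  -0.0046] [0.059 0.059] 41.9 z 0.0357
row [0.03,-0.07,11.24,-0.001] n=2.7 q7=0.08 closedir=-5.1 tilt=0.001
```

```bash
python3 -m jog '[[-0.1,0.1,4,0],[-0.1,0.1,8,0],[-0.1,0.1,10.5,0],[-0.1,0.1,11.2,0],[-0.1,0.1,11.2,0],[-0.1,0.1,11.2,0]]'
python3 -m jog '[[0,0,0,0],[0,0,0,0],[0,0,0,0],[0,0,0,0],[0,0,0,0],[0,0,0,0],[0,0,0,0]]' 1 40
python3 -m jog '[[0,0,-2,0],[0,0,-5,0],[0,0,-8,0],[0,0,-8,0],[0,0,-8,0]]'
python3 go.py .621 -.119 .085 -5
```

```text
t: 26.1
eef_pos: [0.4455, -0.0062, -0.0187]
tool_rot: [0.0, 0.739, 0.674, -0.0]
contact_force: [0.5, -0.5, -0.8]
gripper_width: 1.002
grasp_force: 0.0
t: 26.68
eef_pos: [0.4458, -0.0049, -0.0177]
tool_rot: [0.001, 0.738, 0.675, 0.001]
contact_force: [0.0, -1.3, 8.2]
gripper_width: 0.674
grasp_force: 41.4
t: 27.1
eef_pos: [0.4462, -0.0042, 0.0628]
tool_rot: [0.001, 0.738, 0.675, 0.002]
contact_force: [-1.1, 0.9, 0.0]
gripper_width: 0.676
grasp_force: 44.3
row [-9.89,18.42,0.64,-0.001] n=5.0 q7=0.16 closedir=-5.1 tilt=0.005
```

```bash
python3 -m jog '[[-1.5,2.8,0,0],[-3.4,6.4,0,0],[-5.4,10,0,0],[-7.3,13.6,0,0],[-9.2,17,0,0],[-9.9,18.4,0,0],[-9.9,18.4,0,0],[-9.9,18.4,0,0]]'
python3 go.py .621 -.119 .018 -5
```

```text
t: 27.77
eef_pos: [0.6183, -0.1204, 0.0595]
tool_rot: [-0.001, 0.738, 0.675, -0.001]
contact_force: [-1.1, 0.0, -0.8]
gripper_width: 0.673
grasp_force: 44.2
row [0.17,0.27,6.95,-0.003] n=1.7 q7=0.39 closedir=-5.2 tilt=0.002
```

```bash
python3 -m jog '[[0.1,0.2,2.5,0],[0.1,0.2,5,0],[0.1,0.2,6.3,0],[0.1,0.2,6.7,0],[0.1,0.2,7,0],[0.1,0.2,7,0],[0.1,0.2,7,0]]'
```

```text
t: 28.35
eef_pos: [0.6216, -0.1192, -0.0082]
tool_rot: [0.001, 0.738, 0.675, 0.0]
contact_force: [1.2, -0.1, 0.3]
gripper_width: 0.678
grasp_force: 44.3
```

```bash
python3 -m jog '[[0,0,0.1,0],[0,0,0.2,0],[0,0,0.2,0],[0,0,0.2,0]]'
```

```text
t: 28.68
eef_pos: [0.6212, -0.1192, -0.0109]
tool_rot: [0.0, 0.738, 0.675, 0.0]
contact_force: [-0.6, 0.8, -0.5]
gripper_width: 0.671
grasp_force: 44.3
```

```bash
python3 -m jog '[[0,0,0.1,0],[0,0,0.2,0],[0,0,0.2,0],[0,0,0.2,0]]'
```

```text
t: 29.02
eef_pos: [0.6213, -0.1192, -0.0125]
tool_rot: [-0.0, 0.738, 0.675, 0.0]
contact_force: [-2.5, 1.1, 6.8]
gripper_width: 0.674
grasp_force: 45.0
```

```bash
python3 -m jog '[[0,0,0,0],[0,0,0,0],[0,0,0,0],[0,0,0,0],[0,0,-3,0],[0,0,-7,0],[0,0,-11,0],[0,0,-14,0],[0,0,-18,0],[0,0,-18,0],[0,0,-18,0],[0,0,-18,0]]' -0.6
python3 look.py wrist,side .621 -.119 .041 .05;python3 look.py side .613 -.205 .077 .05;python3 look.py side .6 .076 .057 .05;python3 look.py side .606 .162 .067 .05;python3 look.py side .614 .248 .051 .05
python3 -c "
from station import bot;import cv2
cv2.imwrite('pics/s8.png',bot.read_camera('side')['pixels'][:,:,::-1])"
```

```text
t: 30.02
eef_pos: [0.6208, -0.1188, 0.1664]
tool_rot: [-0.0, 0.738, 0.675, 0.0]
contact_force: [0.0, 0.6, -0.1]
gripper_width: 0.801
grasp_force: 0.0
wrist 1919 [ 0.6213 -0.1191] [0.059 0.059] 6.4 z 0.0407
side 190 [ 0.6189 -0.1184] [0.06 0.06] 69.2 z 0.0405
side 111 [ 0.6094 -0.2049] [0.034 0.033] 70.1 z 0.0768
side 92 [0.5976 0.077 ] [0.02  0.063] 89.7 z 0.0558
side 159 [0.601  0.1601] [0.052 0.051] 17.7 z 0.0656
side 139 [0.6076 0.2448] [0.05 0.05] 34.9 z 0.0494
```

View pics/s8.png

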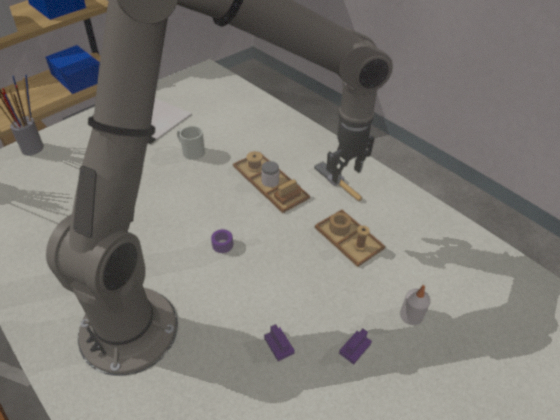

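All five items sit upright in their bays: three in the tray at (270,180) and two in the tray at (350,237). The mug, glue bottle, brush and purple look-alikes haven't moved, and the gripper is clear.

```bash
python3 -c "
from station import bot;print(bot.hand_in())"
```

```text
the job is handed in; nothing more can be done
None
```

Both kits are made up and handed in at about 30 s: block, pot and wide spool are in the three-bay tray, slim spool and tape roll in the two-bay tray, all measured upright on the bay floors; `hand_in()` gave no verdict back.

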